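Unpack the paint pile

TASK

Take the pile on the blue palette box apart from the top down: stand the small green pot on the green coaster first, then the red and yellow pots, in either order, each in the middle of the coaster of its own colour, and move the emptied box last, squarely onto the middle of the grey mat (either end may lead). Keep the pots upright throughout and leave the glass magnifier and the crocodile clip stand where they are.

Things in the scene. Friction and masses are not known exactly. Their poses are not given: they have to be found in the camera images.
- palette_box: closed blue plastic wet palette box, 160 mm (its x) by 60 mm (its y) by 32 mm high, about 250 g, flat sides and flat lid that stays shut. Grip it across its 60 mm width. Starts on the worktop with the two large pots standing on its lid, one about 40 mm from its middle towards each end. Origin at the centre of its underside, z up
- red_pot: large paint pot, upright cylinder 48 mm in diameter and 48 mm tall, about 90 g: red screw cap on top and a red band round the white body. Starts standing on the lid of the palette box. Origin at the centre of its underside, z up along its axis
- yellow_pot: large paint pot, upright cylinder 48 mm in diameter and 48 mm tall, about 90 g: yellow screw cap on top and a yellow band round the white body. Starts standing on the lid of the palette box. Origin at the centre of its underside, z up along its axis
- green_pot: small paint pot, upright cylinder 36 mm in diameter and 36 mm tall, about 45 g: green screw cap on top and a green band round the white body. Starts on top of the red or the yellow pot. Origin at the centre of its underside, z up along its axis
- red_tile: place for the red pot: round white ceramic coaster, 76 mm in diameter, 5 mm thick, fixed on the worktop, with a red disc (62 mm) painted on it. Origin at the centre of its underside, on the worktop; its top is 5 mm above
- yellow_tile: place for the yellow pot: round white ceramic coaster, 76 mm in diameter, 5 mm thick, fixed on the worktop, with a yellow disc (62 mm) painted on it. Origin at the centre of its underside, on the worktop; its top is 5 mm above
- green_tile: place for the green pot: round white ceramic coaster, 76 mm in diameter, 5 mm thick, fixed on the worktop, with a green disc (62 mm) painted on it. Origin at the centre of its underside, on the worktop; its top is 5 mm above
- grey_mat: place for the palette box: grey rectangular mat with a white border line, 190 mm (its x) by 86 mm (its y), 4 mm thick, fixed on the worktop. Origin at the centre of its underside, on the worktop; its top is 4 mm above. The box's long side goes along the mat's long side, either way round
- magnifier: bystander, not to be moved: heavy glass dome magnifier on a brass ring, 62 mm in diameter, 32 mm high, loose, beyond the coasters, beside the clip stand. Origin at the centre of its underside
- clip_stand: bystander, not to be moved: crocodile clip on a steel rod with a round dark base 72 mm in diameter, 95 mm high, loose, beyond the coasters, beside the magnifier; the clip reaches 50 mm along its x and 25 mm the other way. Origin at the centre of its underside
Things that resemble listed ones, but are neither listed nor needed, are in the scene too. Of the things like the green_pot, leave any that is black or purple; of the rest the smaller one is meant.

How it is judged:
On the way, in this order (a step that is already met when the one before it is completed fails the run):
1. the small green pot stands on the green coaster (horizontal distance between green_pot and green_tile below 0.015 m and z of green_pot in the frame of green_tile between 0.002 and 0.009 m and angle between green_pot's own z axis and vertical below 0.1 rad), for 0.2 s.
2. the red and the yellow pot stand on their coasters too (all of step 1 and horizontal distance between red_pot and red_tile below 0.015 m and z of red_pot in the frame of red_tile between 0.002 and 0.009 m and angle between each of red_pot, yellow_pot's own z axis and vertical below 0.1 rad and horizontal distance between yellow_pot and yellow_tile below 0.015 m and z of yellow_pot in the frame of yellow_tile between 0.002 and 0.009 m), for 0.2 s.
3. last, the emptied box lies on the grey mat (horizontal distance between palette_box and grey_mat below 0.015 m and z of palette_box in the frame of grey_mat between 0.001 and 0.008 m and angle between palette_box's own z axis and vertical below 0.1 rad and angle between the x axis of palette_box and the x axis of grey_mat, either way round below 0.2 rad), for 0.2 s.
At the end, for the whole second after the job is handed in: Each pot stands upright (within 0.1 rad) and at rest on the coaster of its colour, its centre within 15 mm of the coaster's; the palette box lies at rest flat on the grey mat, its centre within 15 mm of the mat's and its long side within 0.2 rad of the mat's (all of step 2 and all of step 3 and linear speed of each of red_pot, yellow_pot, green_pot, palette_box below 0.02 m/s); the robot touches nothing.
It fails at once if a pot is tipped more than 0.6 rad (angle between any of red_pot, yellow_pot, green_pot's own z axis and vertical above 0.6 rad).
It fails at once if the magnifier is pushed more than 20 mm (distance of magnifier from where it was at the start of the episode above 0.02 m).
It fails at once if the clip stand is pushed more than 20 mm (distance of clip_stand from where it was at the start of the episode above 0.02 m).
It fails at once if the clip stand is tipped over (angle between clip_stand's own z axis and vertical above 0.4 rad).
It also fails if it takes over 128 s, if anything falls off the work surface, if the arm or the gripper's body presses on something with over 40 N, if the wrist force passes 120 N, or if a joint passes its speed limit or range.

ROBOT

A 7-joint arm with a two-finger parallel gripper is mounted at the origin on the work surface. World frame = base frame: x ahead of the robot, y to its left, z up, the work surface at z = 0. Lengths are in m, angles in rad, forces in N, time in s.
With the tool pointing down it reaches from about 0.4 to 0.875 m from the base axis. Payload 19.3 kg.
Tool frame: the origin (TCP) lies on the centre line of the jaws, within the pads' length; the fingertips stand 11 mm ahead of it and the grasp point (between the pads) lies 8 mm behind it; y points along the fingers, x is the direction in which the jaws open and shut, and the axes are right-handed (so a half turn about y gives the same grasp; the last joint's range is limited). The gripper opens to 85 mm and grips with 20 to 120 N. Pads are 22 mm wide; open, the fingers measure 114 mm over their backs; the gripper's body (76 mm by 85 mm) begins 54 mm behind the grasp point. The pads swing forward as they close: fully open they stand 13 mm farther back than shut.
Start: joints at [-1.37, 0.521, -0.036, 1.599, 0.021, 1.021, -0.113], TCP at [0.167, 0.602, 0.242] pointing down, gripper open.
Joint ranges: [-2.91, 2.91], [-0.3, 2.13], [-1.5, 1.42], [0.17, 2.43], [-1.26, 4.41], [0.16, 1.93], [-2.52, 2.52]. Speed limits (rad/s): [1.89, 1.89, 2.39, 2.39, 3.01, 3.01, 3.01].

INTERFACE

Orientations are given as [roll, pitch, yaw] about the fixed x, y, z axes, in that order (R = Rz(yaw) Ry(pitch) Rx(roll)).
In Python, from workcell import monitor, cams, bot gives the robot as it stands.
- The arm moves only by the tool send_rows, never from a script. Its argument "series" is text: rows parted by semicolons, each of 7 numbers parted by spaces: the turn, a rotation vector about the tool's x, y, z in rad, then the shift along the tool's x, y, z in mm, then the opening, from 0 (shut) to 1 (fully open). In form: ax ay az tx ty tz claw; .... A call has 1 to 20 rows; each row is the pose to reach, as a shift and turn from the pose commanded when the call began, along the tool's axes at that moment; what a row does not reach only later rows make up. A row lasts 1/12 s, in which the tool goes at most 41.7 mm and 7.16 degrees, less where a joint would pass 70% of its speed; a pose out of reach is approached as far as the arm can. A call with a gripper value outside its range is refused whole. The fingers move at their own pace and stop on an object; "force" is the grip in N (left out, the last holds). Time passes only in rows, so rows that repeat a pose let the fingers close. It gives the time, the measured TCP pose, the force and the opening at its end, in the units of the state.
- monitor.observe(): the state, without advancing time (a new reading comes with each control period).
- cams.grab_frame(name): name is "scene" or "top" or "wrist"; returns the picture (420x560x3 uint8, red, green, blue); there is no depth.
- cams.get_calibration(name): a dict with "mtx" (3x3 intrinsics, pixels), "origin" and "attitude" of the camera in the world. Camera axes: x right, y down, z forward; pixel columns grow to the right and rows downward; lengths in m; the calibration is good to about 2 mm. The wrist camera is an equidistant fisheye: a pixel r from the principal point sees the ray r / f radians off the axis. A picture is of the moment at which its call begins: read the wrist's pose just before it. get_calibration takes no time and is no camera call; for the wrist camera it gives the pose at the moment of the call.
- bot.job_done(): hands the job in, once; it reports no verdict.
The state is a dict: "clock": time; "qpos": joint angles; "qd": joint speeds; "joint_efforts": joint torques, N m; "position": TCP position; "tool_rot": TCP orientation; "force": force on the tool from outside, world axes, zero at the start; "moment": the same for the moment, N m; "grip_width": finger opening in m.
Only numpy, scipy, OpenCV 4.12 (cv2) and the standard library are available. Lean on these libraries where they do the work, as an engineer would, in place of code of your own. Each camera call takes 0.05 s, during which the arm holds its last target.

## Working session

There is one attempt and no reset: what is moved stays moved. The work goes in short steps, Python scripts to look and compute and a tool call to move; the robot and the scene stay as the last step left them, time stands still between calls to the robot, and variables do not carry over. Pictures are saved under pics/ and viewed, and the job is handed in when it is done.

Besides the shell and the picture viewer there is one more tool, called after "Emit:" as name(argument=value, ...) on one line, values as JSON. send_rows: Moves the arm, as the interface text tells. Its arguments: {"type":"object","properties":{"series":{"type":"string"},"force":{"type":"number"}},"required":["series"]}

```bash
mkdir -p pics; ls
python3 - <<'E'
from workcell import monitor,cams,bot
import cv2
for n in ["scene","top"]:
    cv2.imwrite(f"pics/{n}0.png",cams.grab_frame(n)[:,:,::-1])
    c=cams.get_calibration(n);print(n,c)
print(cams.get_calibration("wrist"))
print(monitor.observe())
E
```

```text
pics
scene {'mtx': array([[382.8465929 ,   0.        , 282.78904656],
       [  0.        , 382.8465929 , 207.42567762],
       [  0.        ,   0.        ,   1.        ]]), 'origin': array([ 0.9641048 , -0.16912396,  0.60793397]), 'attitude': array([-2.50823994e+00, -7.45843225e-05,  1.14050175e+00])}
top {'mtx': array([[427.84599982,   0.        , 281.07579153],
       [  0.        , 427.84599982, 214.87289551],
       [  0.        ,   0.        ,   1.        ]]), 'origin': array([0.4022861 , 0.00616604, 0.9343924 ]), 'attitude': array([-2.94223015e+00,  1.87350226e-03, -1.63784224e+00])}
{'mtx': array([[325.1922621 ,   0.        , 279.64301085],
       [  0.        , 325.1922621 , 207.99192542],
       [  0.        ,   0.        ,   1.        ]]), 'origin': array([0.08778149, 0.62370185, 0.37361687]), 'attitude': array([2.81569548e+00, 4.28437458e-04, 1.30015609e+00])}
{'clock': 0.1, 'qpos': array([-1.37022315,  0.52195439, -0.03635757,  1.59994369,  0.02124482,
        1.02110488, -0.11280925]), 'qd': array([-0.0002921 ,  0.00017232, -0.00074745, -0.0015279 , -0.00079947,
        0.00040599, -0.00066818]), 'joint_efforts': array([ 4.31873195e-03, -9.28477621e+01,  1.98436663e+00, -3.70536339e+01,
        1.81543588e-02,  5.36042964e-03, -4.62046512e-05]), 'position': array([0.16712204, 0.60194092, 0.24178559]), 'tool_rot': array([-1.57089113e+00,  1.01957598e-03,  1.30005232e+00]), 'force': array([ 0.41954165, -0.25338585,  0.49562422]), 'moment': array([ 0.04308252, -0.02147727,  0.00599593]), 'grip_width': 0.08571406707417496}
```

View pics/scene0.png

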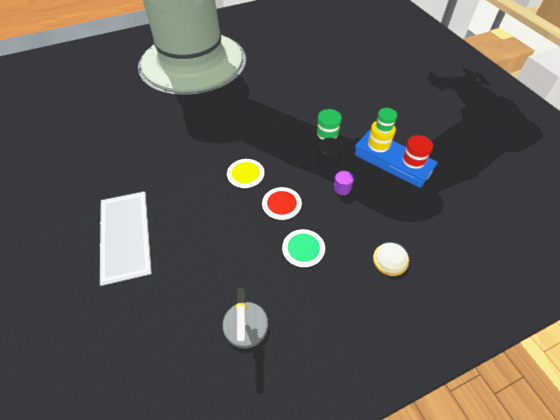

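View pics/top0.png

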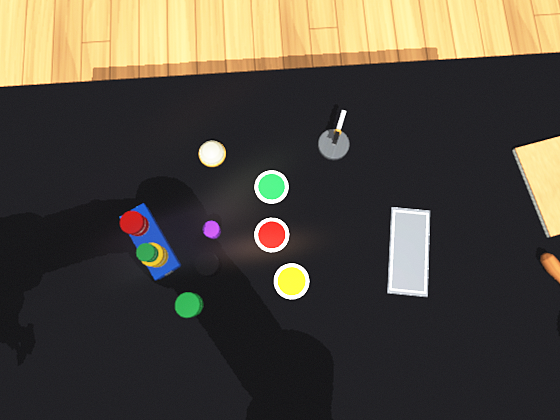

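```bash
cat > h.py <<'E'
import numpy as np,cv2
from scipy.spatial.transform import Rotation as R
from workcell import monitor,cams,bot
def Rm(a): return R.from_euler('xyz',a).as_matrix()
def ray(c,u,v,wrist=False):
    K=c['mtx'];x=(u-K[0,2])/K[0,0];y=(v-K[1,2])/K[1,1]
    if wrist:
        r=np.hypot(x,y);d=np.array([np.sin(r)*x/r,np.sin(r)*y/r,np.cos(r)]) if r>1e-9 else np.array([0,0,1.])
    else: d=np.array([x,y,1.])
    return Rm(c['attitude'])@d
def p2w(c,u,v,z,wrist=False):
    d=ray(c,u,v,wrist);o=np.array(c['origin']);return o+d*(z-o[2])/d[2]
def w2p(c,p,wrist=False):
    q=Rm(c['attitude']).T@(np.array(p)-c['origin']);K=c['mtx']
    if wrist:
        r=np.hypot(q[0],q[1]);th=np.arctan2(r,q[2]);x,y=q[0]/r*th,q[1]/r*th
    else: x,y=q[0]/q[2],q[1]/q[2]
    return np.array([K[0,0]*x+K[0,2],K[1,1]*y+K[1,2]])
E
python3 - <<'E'
import cv2
t=cv2.imread('pics/top0.png');s=cv2.imread('pics/scene0.png')
a=cv2.resize(t[195:315,110:230],None,fx=5,fy=5,interpolation=cv2.INTER_CUBIC)
cv2.imwrite('pics/tc.png',a)
cv2.imwrite('pics/sc.png',cv2.resize(s[95:195,310:450],None,fx=5,fy=5,interpolation=cv2.INTER_CUBIC))
cv2.imwrite('pics/tc2.png',cv2.resize(t[160:310,240:440],None,fx=4,fy=4,interpolation=cv2.INTER_CUBIC))
E
```

```text
(no output)
```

View pics/tc.png

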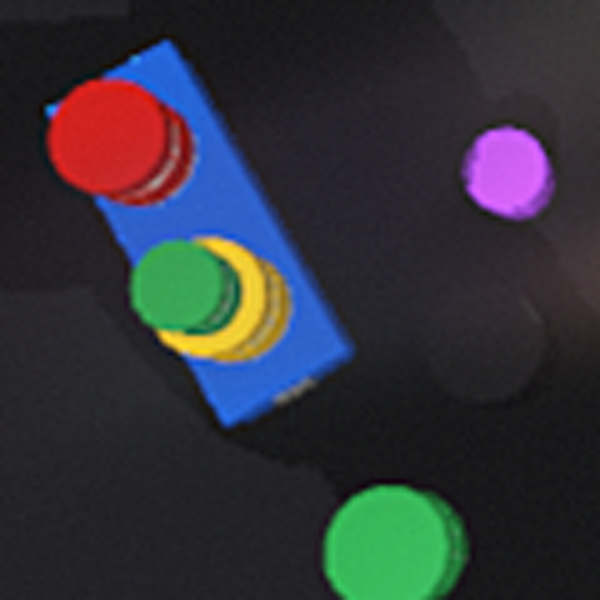

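View pics/sc.png

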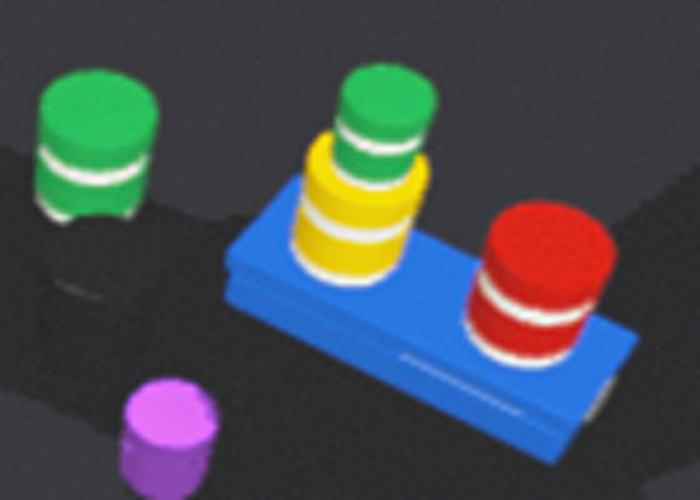

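View pics/tc2.png

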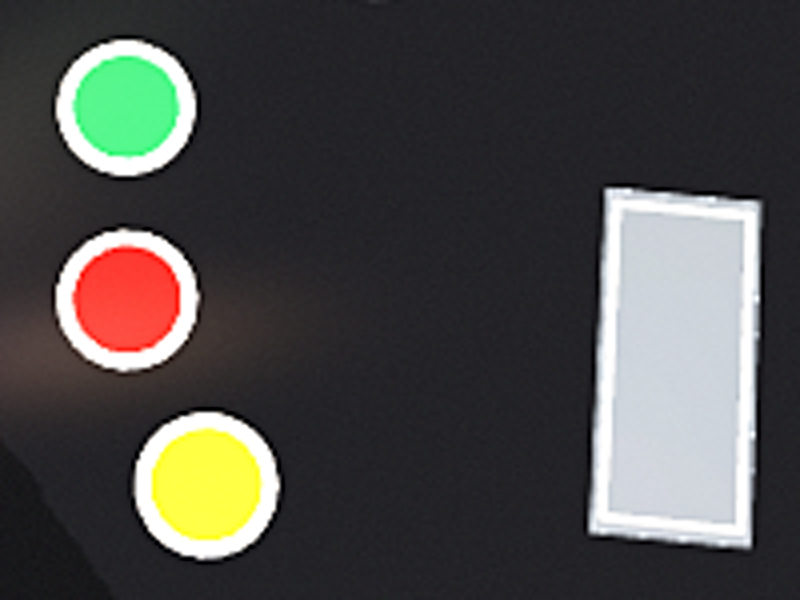

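Run:
```python
from h import *
T=cams.get_calibration('top');S=cams.get_calibration('scene')
f=lambda x,y,k,ox,oy:((x+.5)/k-.5+ox,(y+.5)/k-.5+oy)
np.set_printoptions(precision=4,suppress=True)
for n,x,y,z in [('green',180,286,.116),('red',108,137,.08),('yel',208,298,.08),('b1',168,38,.032),('b2',45,107,.032),('b3',225,427,.032),('b4',352,352,.032),('purple',507,168,.03),('biggreen',386,545,.048),('black',500,340,.048)]:
    print(n,p2w(T,*f(x,y,5,110,195),z)[:2])
print('mid of box',np.mean([p2w(T,*f(x,y,5,110,195),.032) for x,y in[(168,38),(45,107),(225,427),(352,352)]],axis=0))
for n,x,y,z in [('green',388,93,.116),('red',551,245,.08),('biggreen',99,108,.048),('purple',170,412,.03)]:
    print('S',n,p2w(S,*f(x,y,5,310,95),z)[:2])
for n,im,c in [('top',cv2.imread('pics/top0.png'),T),('scene',cv2.imread('pics/scene0.png'),S)]:
    hsv=cv2.cvtColor(im,cv2.COLOR_BGR2HSV)
    for nm,p,z in [('gt',(.002,-.05,.005),0)] : pass
    w={'top':{'g':(271,187),'r':(271,235),'y':(291,281),'mat':(409,252),'mag':(212,153),'clip':(334,145)},'scene':{'g':(303,247),'r':(282,203),'y':(245,173),'mat':(125,237)}}[n]
    for k,(u,v) in w.items():
        m=np.zeros((im.shape[0]+2,im.shape[1]+2),np.uint8)
        if k in('mag','clip'): print(n,k,p2w(c,u,v,.01)[:2]);continue
        mask=((hsv[:,:,2]>110)).astype(np.uint8)
        nlab,lab,st,ce=cv2.connectedComponentsWithStats(mask)
        l=lab[v,u];z=.004 if k=='mat' else .005
        print(n,k,st[l][4],p2w(c,*ce[l],z)[:2])
        if k=='mat':
            r=cv2.minAreaRect(np.argwhere(lab==l)[:,::-1].astype(np.float32))
            q=np.array([p2w(c,*b,z)[:2] for b in cv2.boxPoints(r)]);print(q,[np.linalg.norm(q[i]-q[i-1]) for i in range(4)])
```

```text
green [0.5127 0.2609]
red [0.5804 0.301 ]
yel [0.512  0.2609]
b1 [0.6324 0.2917]
b2 [0.6054 0.3447]
b3 [0.4636 0.2685]
b4 [0.4913 0.2149]
purple [0.5658 0.1474]
biggreen [0.4107 0.199 ]
black [0.4906 0.15  ]
mid of box [0.5482 0.28   0.032 ]
S green [0.5138 0.2611]
S red [0.5829 0.2998]
S biggreen [0.407  0.1994]
S purple [0.5607 0.1492]
top g 931 [0.6561 0.0133]
top r 992 [0.5472 0.0197]
top y 1047 [ 0.4438 -0.0167]
top mat 3488 [ 0.4893 -0.2766]
[[ 0.4016 -0.218 ]
 [ 0.5922 -0.2495]
 [ 0.5818 -0.339 ]
 [ 0.3918 -0.3039]] [np.float64(0.08648366598918156), np.float64(0.19319419501276364), np.float64(0.09006789103376464), np.float64(0.19319527464653563)]
top mag [0.7424 0.1423]
top clip [ 0.7427 -0.1358]
scene g 1325 [0.6596 0.0113]
scene r 1054 [0.5508 0.0177]
scene y 896 [ 0.4474 -0.0186]
scene mat 4167 [ 0.503  -0.2806]
[[ 0.3736 -0.3166]
 [ 0.407  -0.2198]
 [ 0.6103 -0.2537]
 [ 0.5807 -0.3355]] [np.float64(0.20788962605567404), np.float64(0.10229713208617772), np.float64(0.20610867870619848), np.float64(0.08707464191313409)]
```

```bash
cat >> h.py <<'E'
def rel(tgts):
    s=monitor.observe();p=np.array(s['position']);M=Rm(s['tool_rot'])
    print('at',p.round(4),s['tool_rot'].round(4),'grip',round(s['grip_width'],4),'clk',s['clock'],'F',s['force'].round(1))
    for x,y,z,yaw in tgts:
        T=Rm([-np.pi/2,0,yaw])
        print((x,y,z,yaw),'->',R.from_matrix(M.T@T).as_rotvec().round(3),(M.T@(np.array([x,y,z])-p)*1000).round(1))
E
python3 -c "
from h import *
rel([(.513,.261,.20,2.066),(.513,.261,.13,2.066),(.513,.261,.099,2.066)])"
```

```text
at [0.1671 0.6019 0.2418] [-1.5709e+00  1.0000e-03  1.3001e+00] grip 0.0857 clk 0.1 F [ 0.4 -0.3  0.5]
(0.513, 0.261, 0.2, 2.066) -> [-0.    -0.766 -0.001] [-236.    42.1 -424.5]
(0.513, 0.261, 0.13, 2.066) -> [-0.    -0.766 -0.001] [-235.9  112.1 -424.5]
(0.513, 0.261, 0.099, 2.066) -> [-0.    -0.766 -0.001] [-235.9  143.1 -424.4]
```

Emit:
send_rows(series="0 -0.1 0 -20 4 -36 1; 0 -0.2 0 -40 8 -72 1; 0 -0.3 0 -60 11 -108 1; 0 -0.4 0 -80 15 -144 1; 0 -0.5 0 -100 18 -180 1; 0 -0.6 0 -120 22 -216 1; 0 -0.7 0 -140 25 -252 1; 0 -0.766 0 -160 28 -288 1; 0 -0.766 0 -180 32 -324 1; 0 -0.766 0 -200 36 -360 1; 0 -0.766 0 -220 40 -396 1; 0 -0.766 0 -236 42 -424 1; 0 -0.766 0 -236 42 -424 1; 0 -0.766 0 -236 42 -424 1; 0 -0.766 0 -236 42 -424 1; 0 -0.766 0 -236 42 -424 1", force=30)

```text
clock: 1.43
position: [0.5118, 0.2624, 0.2003]
tool_rot: [-1.571, -0.0, 2.068]
force: [-0.3, -0.0, 0.6]
grip_width: 0.0855
```

Run:
```python
from h import *
rel([(.513,.261,.13,2.066),(.513,.261,.099,2.066)])
print(monitor.observe()['qpos'].round(2))
c=cams.get_calibration('wrist');im=cams.grab_frame('wrist')[:,:,::-1].copy()
for p in [(.513,.261,.116),(.583,.299,.08)]: print(w2p(c,p,True))
cv2.imwrite('pics/w1.png',im)
```

```text
at [0.5118 0.2624 0.2003] [-1.5706e+00 -5.0000e-04  2.0675e+00] grip 0.0855 clk 1.4333 F [-0.3 -0.   0.6]
(0.513, 0.261, 0.13, 2.066) -> [-0.     0.002  0.   ] [-1.8 70.3 -0.4]
(0.513, 0.261, 0.099, 2.066) -> [-0.     0.002  0.   ] [ -1.8 101.3  -0.4]
[-0.48  0.49 -0.13  1.77  0.08  0.88  1.42]
[277.52024802 221.13579203]
[277.97045152 288.21772348]
```

View pics/w1.png

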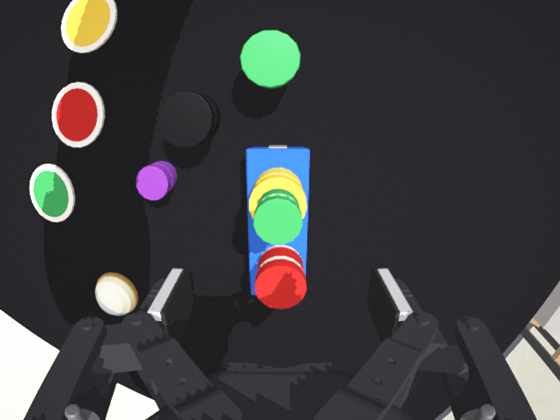

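The wrist view shows the green cap at (277,219), 2 px from the prediction. The red cap is at (280,287), also about 2 px off. Descending.

Emit:
send_rows(series="0 0 0 -2 20 0 1; 0 0 0 -2 40 0 1; 0 0 0 -2 60 0 1; 0 0 0 -2 75 0 1; 0 0 0 -2 88 0 1; 0 0 0 -2 96 0 1; 0 0 0 -2 101 0 1; 0 0 0 -2 101 0 1; 0 0 0 -2 101 0 0.6; 0 0 0 -2 101 0 0.5; 0 0 0 -2 101 0 0.4; 0 0 0 -2 101 0 0.3; 0 0 0 -2 101 0 0.2; 0 0 0 -2 101 0 0.1; 0 0 0 -2 101 0 0.1; 0 0 0 -2 101 0 0.1; 0 0 0 -2 101 0 0.1; 0 0 0 -2 101 0 0.1", force=30)

```text
clock: 2.98
position: [0.5138, 0.26, 0.0999]
tool_rot: [-1.572, -0.0, 2.066]
force: [-1.2, 1.8, 6.9]
grip_width: 0.0352
```

Run:
```python
from h import *
rel([])
cv2.imwrite('pics/w2.png',cams.grab_frame('wrist')[:,:,::-1])
cv2.imwrite('pics/s2.png',cv2.resize(cams.grab_frame('scene')[80:200,300:460,::-1],None,fx=4,fy=4))
```

```text
at [0.5138 0.26   0.0999] [-1.5718e+00 -3.0000e-04  2.0661e+00] grip 0.0352 clk 2.9833 F [-1.2  1.8  6.9]
```

View pics/s2.png

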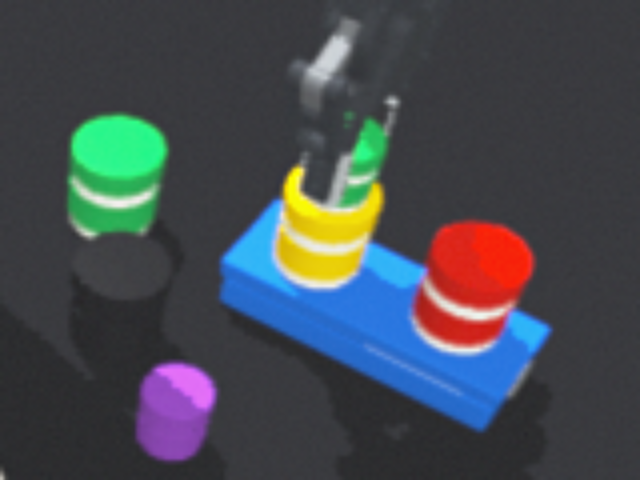

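Emit:
send_rows(series="0 0 0 0 -4 0 0.1; 0 0 0 0 -12 0 0.1; 0 0 0 0 -25 0 0.1; 0 0 0 0 -40 0 0.1; 0 0 0 0 -55 0 0.1; 0 0 0 0 -68 0 0.1; 0 0 0 0 -76 0 0.1; 0 0 0 0 -80 0 0.1; 0 0 0 0 -80 0 0.1; 0 0 0 0 -80 0 0.1")

```text
clock: 3.92
position: [0.5134, 0.2595, 0.179]
tool_rot: [-1.57, 0.0, 2.066]
force: [-0.5, -0.0, -0.5]
grip_width: 0.0351
```

Run:
```python
from h import *
rel([(.658,.0125,.18,1.6),(.658,.0125,.06,1.6),(.658,.0125,.0255,1.6)])
cv2.imwrite('pics/s3.png',cv2.resize(cams.grab_frame('scene')[40:200,280:460,::-1],None,fx=4,fy=4))
```

```text
at [0.5134 0.2595 0.179 ] [-1.5705e+00  1.0000e-04  2.0659e+00] grip 0.0351 clk 3.9167 F [-0.5 -0.  -0.5]
(0.658, 0.0125, 0.18, 1.6) -> [-0.     0.466 -0.   ] [-286.    -1.    -9.9]
(0.658, 0.0125, 0.06, 1.6) -> [-0.     0.466 -0.   ] [-286.   119.    -9.9]
(0.658, 0.0125, 0.0255, 1.6) -> [-0.     0.466 -0.   ] [-286.   153.5   -9.9]
```

View pics/s3.png

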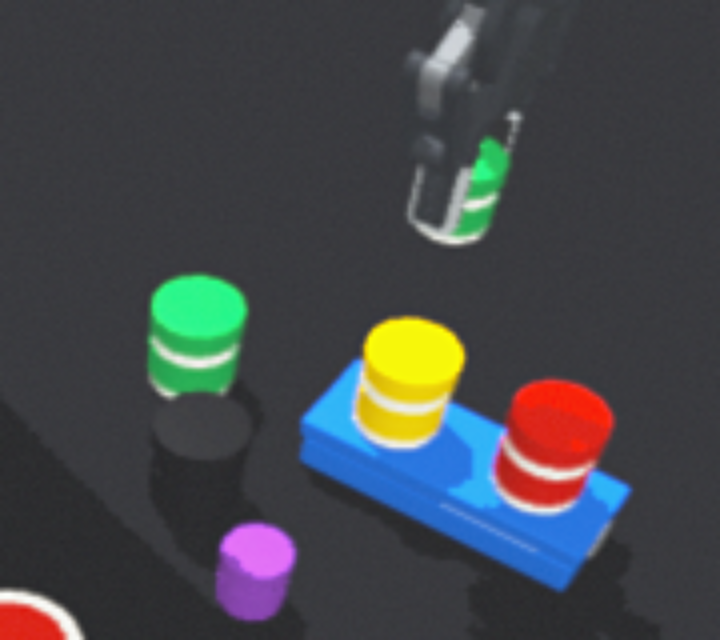

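The green pot is lifted cleanly and upright. The yellow and red pots are undisturbed.

Emit:
send_rows(series="0 0.03 0 -8 0 0 0.1; 0 0.07 0 -25 0 -1 0.1; 0 0.11 0 -45 0 -2 0.1; 0 0.15 0 -65 0 -3 0.1; 0 0.19 0 -90 0 -4 0.1; 0 0.23 0 -115 0 -4 0.1; 0 0.27 0 -140 0 -5 0.1; 0 0.31 0 -165 0 -6 0.1; 0 0.35 0 -190 0 -7 0.1; 0 0.39 0 -215 0 -8 0.1; 0 0.43 0 -240 0 -9 0.1; 0 0.45 0 -260 0 -10 0.1; 0 0.466 0 -275 0 -10 0.1; 0 0.466 0 -283 0 -10 0.1; 0 0.466 0 -286 0 -10 0.1; 0 0.466 0 -286 20 -10 0.1; 0 0.466 0 -286 45 -10 0.1; 0 0.466 0 -286 70 -10 0.1; 0 0.466 0 -286 80 -10 0.1; 0 0.466 0 -286 80 -10 0.1")

```text
clock: 5.63
position: [0.6567, 0.0135, 0.0971]
tool_rot: [-1.567, -0.0, 1.601]
force: [-0.4, 0.8, -0.1]
grip_width: 0.0352
```

Run:
```python
from h import *
rel([(.658,.0125,.035,1.6),(.658,.0125,.0255,1.6)])
cv2.imwrite('pics/w4.png',cams.grab_frame('wrist')[:,:,::-1])
cv2.imwrite('pics/s4.png',cv2.resize(cams.grab_frame('scene')[120:320,180:420,::-1],None,fx=3,fy=3))
```

```text
at [0.6567 0.0135 0.0971] [-1.5669e+00 -2.0000e-04  1.6011e+00] grip 0.0352 clk 5.6333 F [-0.4  0.8 -0.1]
(0.658, 0.0125, 0.035, 1.6) -> [-0.004  0.001  0.   ] [-1.  62.1 -1.5]
(0.658, 0.0125, 0.0255, 1.6) -> [-0.004  0.001  0.   ] [-1.  71.6 -1.5]
```

View pics/s4.png

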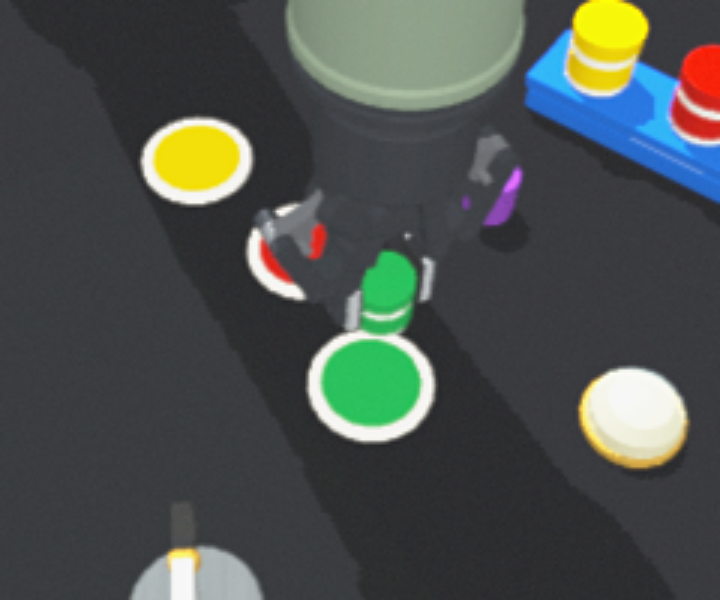

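View pics/w4.png

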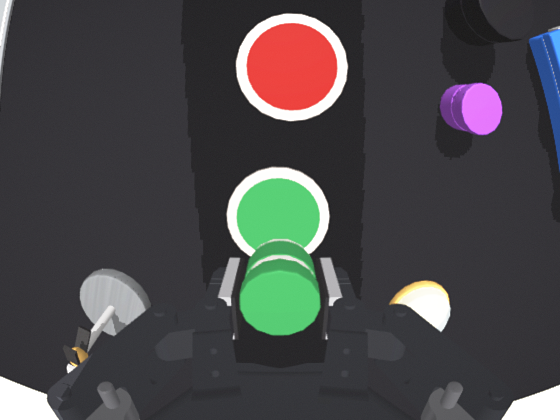

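Run:
```python
from h import *
c=cams.get_calibration('wrist')
print(p2w(c,291.5,67,.005,True),p2w(c,278,215,.005,True))
print(w2p(c,(.658,.0125,.005),True),w2p(c,(.549,.019,.005),True))
a=np.array([w2p(c,(.658+.038*np.cos(t),.0125+.038*np.sin(t),.005),True) for t in np.linspace(0,6.28,60)]);print(a.min(0),a.max(0))
```

```text
[0.55139461 0.01776816 0.005     ] [0.65837034 0.01167838 0.005     ]
[279.12127675 214.56172351] [293.41809924  63.68797758]
[228.24762668 164.08144479] [329.93804345 259.9769949 ]
```

Emit:
send_rows(series="0 0 0 -1 15 -1 0.1; 0 0 0 -1 30 -1 0.1; 0 0 0 -1 45 -1 0.1; 0 0 0 -1 56 -1 0.1; 0 0 0 -1 64 -1 0.1; 0 0 0 -1 67 -1 0.1; 0 0 0 -1 69 -1 0.1; 0 0 0 -1 71 -1 0.1; 0 0 0 -1 71 -1 0.1; 0 0 0 -1 71 -1 0.1; 0 0 0 -1 71 -1 0.1")

```text
clock: 6.65
position: [0.6596, 0.0118, 0.0288]
tool_rot: [-1.571, -0.0, 1.6]
force: [0.1, 0.9, -0.5]
grip_width: 0.0351
```

Run:
```python
from h import *
rel([])
cv2.imwrite('pics/s5.png',cv2.resize(cams.grab_frame('scene')[180:290,250:370,::-1],None,fx=5,fy=5))
```

```text
at [0.6596 0.0118 0.0288] [-1.5714 -0.      1.5999] grip 0.0351 clk 6.65 F [ 0.1  0.9 -0.5]
```

View pics/s5.png

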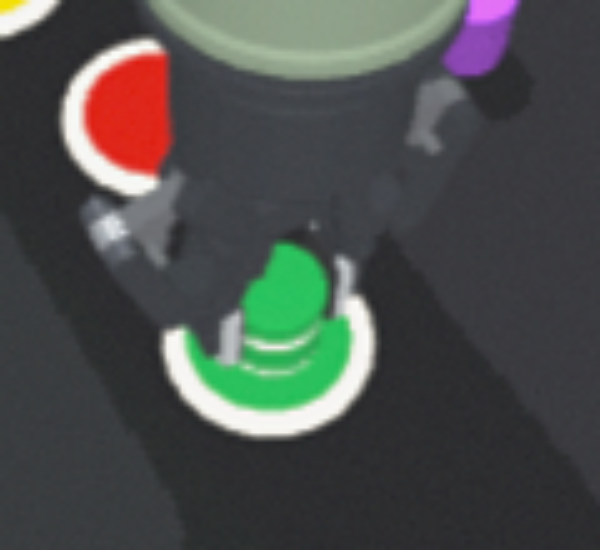

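Emit:
send_rows(series="0 0 0 0 1 0 0.1; 0 0 0 0 2 0 0.1; 0 0 0 0 3 0 0.1; 0 0 0 0 3 0 0.1; 0 0 0 0 3 0 0.1")

```text
clock: 7.12
position: [0.6592, 0.0117, 0.0252]
tool_rot: [-1.571, 0.0, 1.6]
force: [-0.2, 0.6, 0.1]
grip_width: 0.0349
```

Emit:
send_rows(series="0 0 0 0 1 0 0.1; 0 0 0 0 2 0 0.1; 0 0 0 0 2 0 0.1; 0 0 0 0 2 0 0.1")

```text
clock: 7.45
position: [0.6597, 0.0118, 0.0245]
tool_rot: [-1.572, -0.0, 1.6]
force: [-7.3, -0.3, 18.0]
grip_width: 0.0353
```

Run:
```python
from h import *
rel([])
cv2.imwrite('pics/s6.png',cv2.resize(cams.grab_frame('scene')[180:290,250:370,::-1],None,fx=5,fy=5))
```

```text
at [0.6597 0.0118 0.0245] [-1.5717e+00 -1.0000e-04  1.6000e+00] grip 0.0353 clk 7.45 F [-7.3 -0.3 18. ]
```

View pics/s6.png

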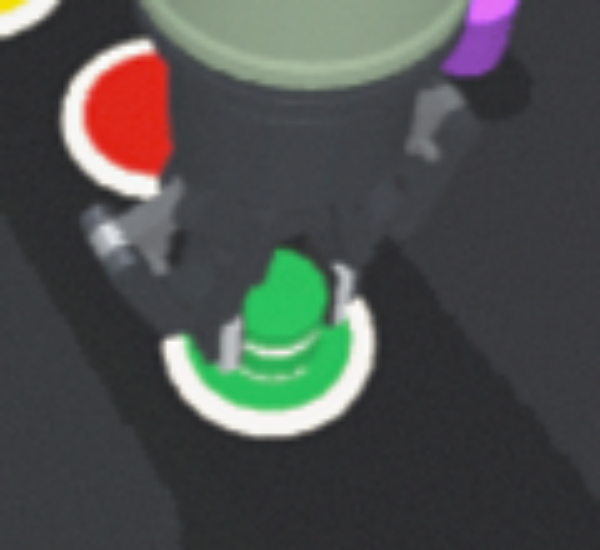

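Emit:
send_rows(series="0 0 0 0 -1 0 0.1; 0 0 0 0 -1 0 0.5; 0 0 0 0 -1 0 0.7; 0 0 0 0 -1 0 0.7; 0 0 0 0 -1 0 0.7; 0 0 0 0 -1 0 0.7; 0 0 0 0 -15 0 0.7; 0 0 0 0 -40 0 0.7; 0 0 0 0 -75 0 0.7; 0 0 0 0 -110 0 0.7; 0 0 0 0 -145 0 0.7; 0 0 0 0 -160 0 1; 0 0 0 0 -160 0 1; 0 0 0 0 -160 0 1")

```text
clock: 8.67
position: [0.6596, 0.0118, 0.185]
tool_rot: [-1.573, -0.0, 1.6]
force: [-0.2, 0.2, -0.9]
grip_width: 0.085
```

Run:
```python
from h import *
rel([(.583,.300,.19,2.066)])
c=cams.get_calibration('wrist');im=cams.grab_frame('wrist')[:,:,::-1];cv2.imwrite('pics/w7.png',im)
print(w2p(c,(.658,.0125,.041),True),w2p(c,(.658,.0125,.005),True))
```

```text
at [0.6596 0.0118 0.185 ] [-1.5729e+00 -2.0000e-04  1.5999e+00] grip 0.085 clk 8.6667 F [-0.2  0.2 -0.9]
(0.583, 0.3, 0.19, 2.066) -> [ 0.002 -0.466 -0.   ] [290.3  -5.1  68.1]
[280.79907017 194.33900334] [280.64180744 184.07323278]
```

View pics/w7.png

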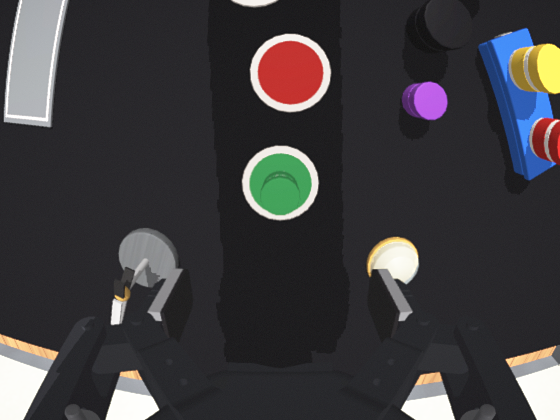

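Green stands centred on its coaster: cap at about (280,195) against a predicted (281,194). Next is the red pot.

Emit:
send_rows(series="0 -0.05 0 20 -2 5 1; 0 -0.1 0 45 -5 10 1; 0 -0.15 0 75 -5 17 1; 0 -0.2 0 105 -5 24 1; 0 -0.25 0 135 -5 31 1; 0 -0.3 0 165 -5 38 1; 0 -0.35 0 195 -5 45 1; 0 -0.4 0 225 -5 52 1; 0 -0.43 0 255 -5 60 1; 0 -0.466 0 280 -5 66 1; 0 -0.466 0 290 -5 68 1; 0 -0.466 0 290 -5 68 1; 0 -0.466 0 290 -5 68 1; 0 -0.466 0 290 -5 68 1")

```text
clock: 9.88
position: [0.5831, 0.2982, 0.1877]
tool_rot: [-1.57, 0.001, 2.065]
force: [0.7, 0.2, 0.4]
grip_width: 0.0853
```

Run:
```python
from h import *
rel([(.583,.300,.058,2.066)])
c=cams.get_calibration('wrist');im=cams.grab_frame('wrist')[:,:,::-1];cv2.imwrite('pics/w8.png',im)
for p in [(.583,.3,.08),(.513,.261,.08)]:
  a=np.array([w2p(c,(p[0]+.024*np.cos(t),p[1]+.024*np.sin(t),.08),True) for t in np.linspace(0,6.28,60)]);print(a.min(0),a.max(0))
```

```text
at [0.5831 0.2982 0.1877] [-1.5696e+00  8.0000e-04  2.0646e+00] grip 0.0853 clk 9.8833 F [0.7 0.2 0.4]
(0.583, 0.3, 0.058, 2.066) -> [-0.001 -0.001 -0.001] [  1.7 129.7  -0.9]
[251.43008694 181.07608242] [312.77066574 239.07496984]
[247.72868878  73.99283448] [313.66488684 138.87976335]
```

View pics/w8.png

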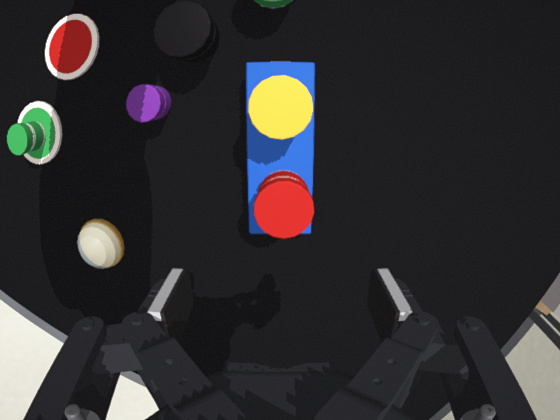

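Emit:
send_rows(series="0 0 0 2 25 -1 1; 0 0 0 2 50 -1 1; 0 0 0 2 75 -1 1; 0 0 0 2 95 -1 1; 0 0 0 2 112 -1 1; 0 0 0 2 123 -1 1; 0 0 0 2 129 -1 1; 0 0 0 2 129 -1 1; 0 0 0 2 129 -1 0.75; 0 0 0 2 129 -1 0.6; 0 0 0 2 129 -1 0.5; 0 0 0 2 129 -1 0.4; 0 0 0 2 129 -1 0.3; 0 0 0 2 129 -1 0.3; 0 0 0 2 129 -1 0.3; 0 0 0 2 129 -1 0.3; 0 0 0 2 129 -1 0.3", force=35)

```text
clock: 11.35
position: [0.5833, 0.3021, 0.0605]
tool_rot: [-1.572, 0.0, 2.066]
force: [-0.9, -1.1, 7.2]
grip_width: 0.0469
```

Emit:
send_rows(series="0 0 0 0 -4 0 0.3; 0 0 0 0 -12 0 0.3; 0 0 0 0 -25 0 0.3; 0 0 0 0 -40 0 0.3; 0 0 0 0 -55 0 0.3; 0 0 0 0 -70 0 0.3; 0 0 0 0 -82 0 0.3; 0 0 0 0 -88 0 0.3; 0 0 0 0 -90 0 0.3; 0 0 0 0 -90 0 0.3")

```text
clock: 12.18
position: [0.5829, 0.3019, 0.1497]
tool_rot: [-1.571, 0.0, 2.066]
force: [0.3, -0.6, -1.4]
grip_width: 0.0474
```

Run:
```python
from h import *
rel([(.5505,.0185,.16,1.6)])
cv2.imwrite('pics/s9.png',cv2.resize(cams.grab_frame('scene')[40:200,300:480,::-1],None,fx=4,fy=4))
```

```text
at [0.5829 0.3019 0.1497] [-1.5713  0.      2.066 ] grip 0.0474 clk 12.1833 F [ 0.3 -0.6 -1.4]
(0.5505, 0.0185, 0.16, 1.6) -> [0.001 0.466 0.   ] [-234.   -10.4  163.2]
```

View pics/s9.png

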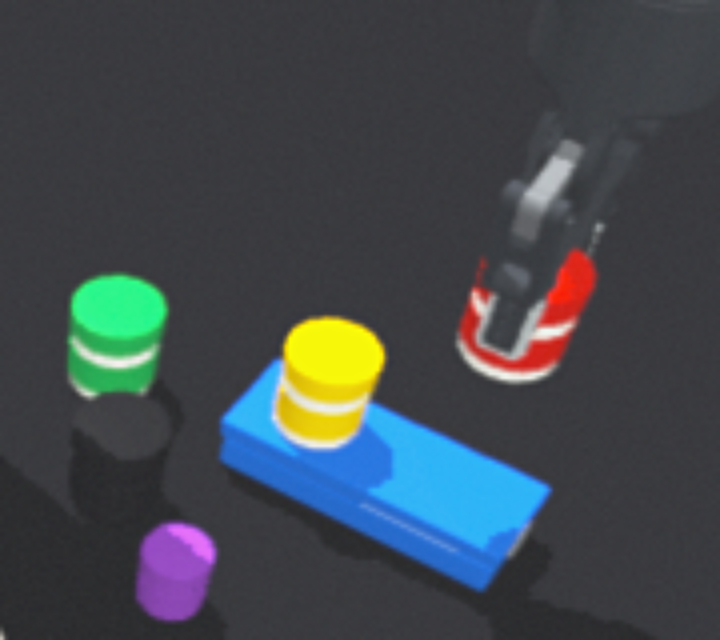

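Emit:
send_rows(series="0 0.03 0 -8 -5 5 0.3; 0 0.07 0 -22 -8 15 0.3; 0 0.11 0 -40 -10 28 0.3; 0 0.15 0 -58 -10 41 0.3; 0 0.19 0 -76 -10 54 0.3; 0 0.23 0 -96 -10 67 0.3; 0 0.27 0 -116 -10 81 0.3; 0 0.31 0 -136 -10 95 0.3; 0 0.35 0 -156 -10 109 0.3; 0 0.39 0 -176 -10 123 0.3; 0 0.43 0 -196 -10 137 0.3; 0 0.45 0 -214 -10 149 0.3; 0 0.466 0 -226 -10 158 0.3; 0 0.466 0 -232 -10 162 0.3; 0 0.466 0 -234 -10 163 0.3; 0 0.466 0 -234 15 163 0.3; 0 0.466 0 -234 40 163 0.3; 0 0.466 0 -234 60 163 0.3; 0 0.466 0 -234 65 163 0.3; 0 0.466 0 -234 65 163 0.3")

```text
clock: 13.9
position: [0.5499, 0.0195, 0.0831]
tool_rot: [-1.568, -0.0, 1.601]
force: [0.7, -1.0, -1.5]
grip_width: 0.0471
```

Run:
```python
from h import *
rel([(.5505,.0185,.0335,1.6)])
c=cams.get_calibration('wrist')
cv2.imwrite('pics/w10.png',cams.grab_frame('wrist')[:,:,::-1])
for p in [(.5505,.0185),(.4455,-.0175)]:
  a=np.array([w2p(c,(p[0]+.038*np.cos(t),p[1]+.038*np.sin(t),.005),True) for t in np.linspace(0,6.28,60)]);print(a.min(0),a.max(0))
```

```text
at [0.5499 0.0195 0.0831] [-1.5683e+00 -2.0000e-04  1.6014e+00] grip 0.0471 clk 13.9 F [ 0.7 -1.  -1.5]
(0.5505, 0.0185, 0.0335, 1.6) -> [-0.003  0.001  0.   ] [-1.  49.6 -0.7]
[224.28401724 170.86785942] [332.86921021 272.21815561]
[170.3537897   11.84439464] [286.80142126 126.04402812]
```

View pics/w10.png

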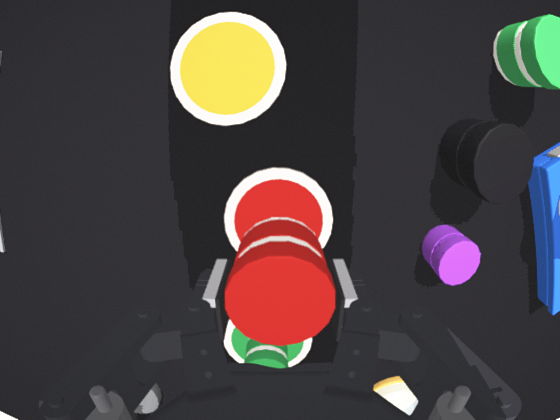

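Emit:
send_rows(series="0 0 0 -1 12 -1 0.3; 0 0 0 -1 25 -1 0.3; 0 0 0 -1 36 -1 0.3; 0 0 0 -1 43 -1 0.3; 0 0 0 -1 47 -1 0.3; 0 0 0 -1 49 -1 0.3; 0 0 0 -1 50 -1 0.3; 0 0 0 -1 50 -1 0.3; 0 0 0 -1 50 -1 0.3")

```text
clock: 14.7
position: [0.5518, 0.0176, 0.0347]
tool_rot: [-1.571, -0.0, 1.6]
force: [-0.4, -0.3, -1.2]
grip_width: 0.0472
```

Emit:
send_rows(series="0 0 0 0 1 0 0.3; 0 0 0 0 2 0 0.3; 0 0 0 0 2 0 0.3; 0 0 0 0 2 0 0.3")

```text
clock: 15.03
position: [0.5519, 0.0176, 0.0334]
tool_rot: [-1.572, -0.0, 1.6]
force: [-6.1, 0.6, 19.9]
grip_width: 0.0473
```

Emit:
send_rows(series="0 0 0 0 -1 0 0.3; 0 0 0 0 -1 0 0.65; 0 0 0 0 -1 0 0.8; 0 0 0 0 -1 0 0.8; 0 0 0 0 -1 0 0.8; 0 0 0 0 -1 0 0.8; 0 0 0 0 -15 0 0.8; 0 0 0 0 -40 0 0.8; 0 0 0 0 -75 0 0.8; 0 0 0 0 -110 0 0.8; 0 0 0 0 -145 0 0.8; 0 0 0 0 -155 0 1; 0 0 0 0 -155 0 1; 0 0 0 0 -155 0 1")

```text
clock: 16.2
position: [0.5516, 0.0176, 0.1873]
tool_rot: [-1.572, -0.0, 1.6]
force: [-0.1, -1.0, -1.0]
grip_width: 0.0855
```

Run:
```python
from h import *
rel([(.513,.261,.19,2.066)])
c=cams.get_calibration('wrist');im=cams.grab_frame('wrist')[:,:,::-1];cv2.imwrite('pics/w11.png',im)
print(w2p(c,(.551,.018,.053),True),w2p(c,(.551,.018,.005),True))
```

```text
at [0.5516 0.0176 0.1873] [-1.5715e+00 -1.0000e-04  1.6000e+00] grip 0.0855 clk 16.2 F [-0.1 -1.  -1. ]
(0.513, 0.261, 0.19, 2.066) -> [ 0.001 -0.466 -0.   ] [244.4  -2.7  31.5]
[280.43717716 198.81829547] [280.28412781 184.66941707]
```

View pics/w11.png

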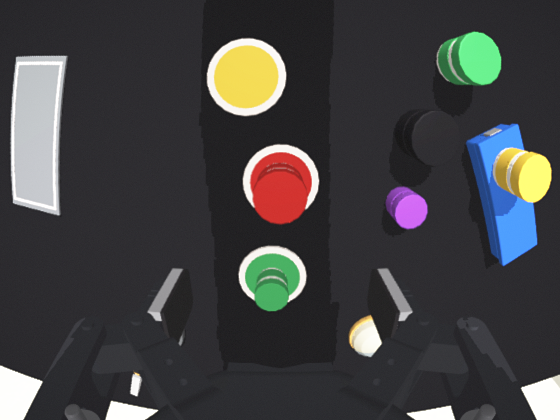

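Red is centred: cap at (280,198), as predicted. Now the yellow pot.

Emit:
send_rows(series="0 -0.05 0 20 -3 2 1; 0 -0.1 0 45 -3 5 1; 0 -0.15 0 75 -3 9 1; 0 -0.2 0 105 -3 13 1; 0 -0.25 0 135 -3 17 1; 0 -0.3 0 165 -3 21 1; 0 -0.36 0 195 -3 25 1; 0 -0.42 0 225 -3 29 1; 0 -0.466 0 240 -3 31 1; 0 -0.466 0 244 -3 32 1; 0 -0.466 0 244 -3 32 1; 0 -0.466 0 244 -3 32 1; 0 -0.466 0 244 -3 32 1")

```text
clock: 17.33
position: [0.5128, 0.2589, 0.1898]
tool_rot: [-1.57, 0.001, 2.063]
force: [0.3, -0.4, -0.1]
grip_width: 0.0858
```

Run:
```python
from h import *
rel([(.513,.261,.059,2.066)])
c=cams.get_calibration('wrist');im=cams.grab_frame('wrist')[:,:,::-1];cv2.imwrite('pics/w12.png',im)
for p in [(.513,.261,.08)]:
  a=np.array([w2p(c,(p[0]+.024*np.cos(t),p[1]+.024*np.sin(t),.08),True) for t in np.linspace(0,6.28,60)]);print(a.min(0),a.max(0))
```

```text
at [0.5128 0.2589 0.1898] [-1.5699e+00  7.0000e-04  2.0633e+00] grip 0.0858 clk 17.3333 F [ 0.3 -0.4 -0.1]
(0.513, 0.261, 0.059, 2.066) -> [-0.001 -0.003 -0.001] [  1.9 130.8  -1.3]
[251.95479545 180.86286687] [312.77936996 238.39790324]
```

View pics/w12.png

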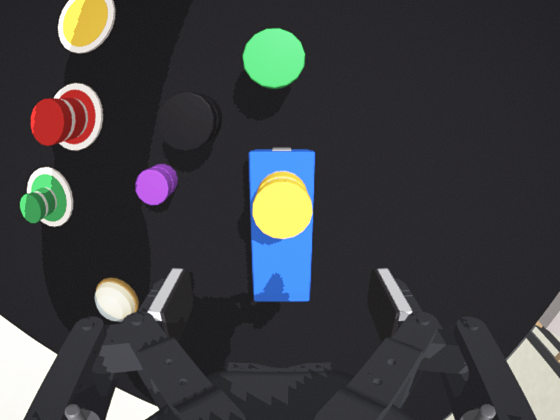

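Emit:
send_rows(series="0 0 0 1 25 -1 1; 0 0 0 1 50 -1 1; 0 0 0 1 75 -1 1; 0 0 0 1 95 -1 1; 0 0 0 1 112 -1 1; 0 0 0 1 123 -1 1; 0 0 0 1 130 -1 1; 0 0 0 1 130 -1 1; 0 0 0 1 130 -1 0.75; 0 0 0 1 130 -1 0.6; 0 0 0 1 130 -1 0.5; 0 0 0 1 130 -1 0.4; 0 0 0 1 130 -1 0.3; 0 0 0 1 130 -1 0.3; 0 0 0 1 130 -1 0.3; 0 0 0 1 130 -1 0.3; 0 0 0 1 130 -1 0.3", force=35)

```text
clock: 18.8
position: [0.5134, 0.2621, 0.0614]
tool_rot: [-1.572, 0.0, 2.066]
force: [-1.5, -0.3, 8.6]
grip_width: 0.0473
```

Emit:
send_rows(series="0 0 0 0 -4 0 0.3; 0 0 0 0 -12 0 0.3; 0 0 0 0 -25 0 0.3; 0 0 0 0 -40 0 0.3; 0 0 0 0 -55 0 0.3; 0 0 0 0 -70 0 0.3; 0 0 0 0 -82 0 0.3; 0 0 0 0 -88 0 0.3; 0 0 0 0 -90 0 0.3; 0 0 0 0 -90 0 0.3")

```text
clock: 19.63
position: [0.513, 0.2619, 0.1506]
tool_rot: [-1.571, 0.0, 2.066]
force: [0.5, 0.2, -2.4]
grip_width: 0.0471
```

Run:
```python
from h import *
rel([(.4455,-.0175,.16,1.6)])
cv2.imwrite('pics/s13.png',cv2.resize(cams.grab_frame('scene')[40:200,300:480,::-1],None,fx=4,fy=4))
```

```text
at [0.513  0.2619 0.1506] [-1.5713  0.      2.066 ] grip 0.0471 clk 19.6333 F [ 0.5  0.2 -2.4]
(0.4455, -0.0175, 0.16, 1.6) -> [0.    0.466 0.   ] [-213.8   -9.5  192.1]
```

View pics/s13.png

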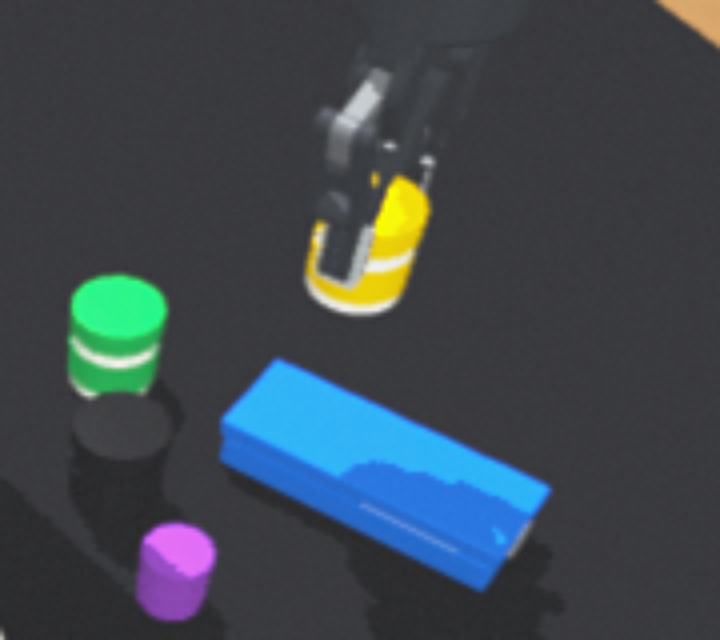

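Emit:
send_rows(series="0 0.03 0 -8 -5 7 0.3; 0 0.07 0 -20 -8 18 0.3; 0 0.11 0 -36 -9 32 0.3; 0 0.15 0 -53 -9 48 0.3; 0 0.19 0 -70 -9 63 0.3; 0 0.23 0 -87 -9 78 0.3; 0 0.27 0 -105 -9 94 0.3; 0 0.31 0 -123 -9 110 0.3; 0 0.35 0 -141 -9 126 0.3; 0 0.39 0 -159 -9 143 0.3; 0 0.43 0 -177 -9 159 0.3; 0 0.45 0 -194 -9 174 0.3; 0 0.466 0 -206 -9 185 0.3; 0 0.466 0 -212 -9 190 0.3; 0 0.466 0 -214 -9 192 0.3; 0 0.466 0 -214 15 192 0.3; 0 0.466 0 -214 40 192 0.3; 0 0.466 0 -214 60 192 0.3; 0 0.466 0 -214 65 192 0.3; 0 0.466 0 -214 65 192 0.3")

```text
clock: 21.35
position: [0.445, -0.017, 0.0843]
tool_rot: [-1.568, -0.0, 1.601]
force: [-0.1, 0.2, -0.0]
grip_width: 0.0472
```

Run:
```python
from h import *
rel([(.4455,-.0175,.0344,1.6)])
c=cams.get_calibration('wrist')
cv2.imwrite('pics/w14.png',cams.grab_frame('wrist')[:,:,::-1])
for p in [(.4455,-.0175)]:
  a=np.array([w2p(c,(p[0]+.038*np.cos(t),p[1]+.038*np.sin(t),.005),True) for t in np.linspace(0,6.28,60)]);print(a.min(0),a.max(0))
```

```text
at [ 0.445  -0.017   0.0843] [-1.5681e+00 -1.0000e-04  1.6010e+00] grip 0.0472 clk 21.35 F [-0.1  0.2 -0. ]
(0.4455, -0.0175, 0.0344, 1.6) -> [-0.003  0.001  0.   ] [-0.5 49.9 -0.6]
[225.29898381 170.46606695] [333.38460516 271.43299318]
```

View pics/w14.png

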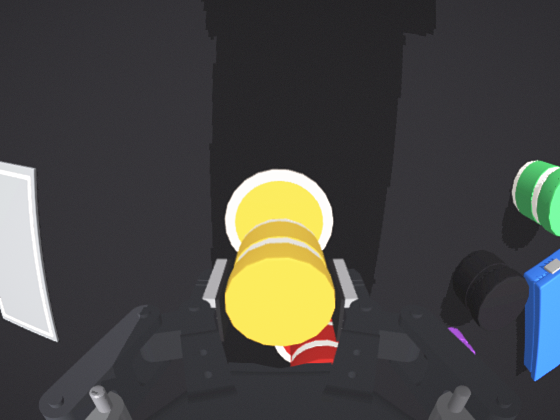

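Emit:
send_rows(series="0 0 0 0 12 -1 0.3; 0 0 0 0 25 -1 0.3; 0 0 0 0 36 -1 0.3; 0 0 0 0 43 -1 0.3; 0 0 0 0 47 -1 0.3; 0 0 0 0 49 -1 0.3; 0 0 0 0 50 -1 0.3; 0 0 0 0 50 -1 0.3; 0 0 0 0 51 -1 0.3; 0 0 0 0 51 -1 0.3; 0 0 0 0 51 -1 0.3")

```text
clock: 22.32
position: [0.4467, -0.0176, 0.0345]
tool_rot: [-1.571, 0.0, 1.6]
force: [-0.3, 0.8, -1.0]
grip_width: 0.0467
```

Emit:
send_rows(series="0 0 0 0 1 0 0.3; 0 0 0 0 2 0 0.3; 0 0 0 0 2 0 0.3; 0 0 0 0 2 0 0.3")

```text
clock: 22.65
position: [0.4472, -0.0177, 0.0334]
tool_rot: [-1.572, 0.0, 1.6]
force: [-4.8, -0.1, 30.7]
grip_width: 0.0469
```

Emit:
send_rows(series="0 0 0 0 -2 0 0.3; 0 0 0 0 -2 0 0.65; 0 0 0 0 -2 0 0.8; 0 0 0 0 -2 0 0.8; 0 0 0 0 -2 0 0.8; 0 0 0 0 -2 0 0.8; 0 0 0 0 -15 0 0.8; 0 0 0 0 -40 0 0.8; 0 0 0 0 -75 0 0.8; 0 0 0 0 -110 0 0.8; 0 0 0 0 -145 0 0.8; 0 0 0 0 -155 0 1; 0 0 0 0 -155 0 1; 0 0 0 0 -155 0 1")

```text
clock: 23.82
position: [0.4468, -0.0176, 0.1875]
tool_rot: [-1.572, -0.0, 1.6]
force: [0.1, -0.8, -0.0]
grip_width: 0.0857
```

Run:
```python
from h import *
rel([(.548,.280,.19,2.066)])
c=cams.get_calibration('wrist');im=cams.grab_frame('wrist')[:,:,::-1];cv2.imwrite('pics/w15.png',im)
print(w2p(c,(.4455,-.0175,.053),True),w2p(c,(.4455,-.0175,.005),True))
print('nowtop');cv2.imwrite('pics/t15.png',cams.grab_frame('top')[:,:,::-1])
```

```text
at [ 0.4468 -0.0176  0.1875] [-1.5719e+00 -1.0000e-04  1.5999e+00] grip 0.0857 clk 23.8167 F [ 0.1 -0.8 -0. ]
(0.548, 0.28, 0.19, 2.066) -> [ 0.001 -0.466 -0.   ] [ 294.5   -2.4 -109.9]
[280.10238529 198.00951131] [279.99775691 183.95814809]
nowtop
```

View pics/w15.png

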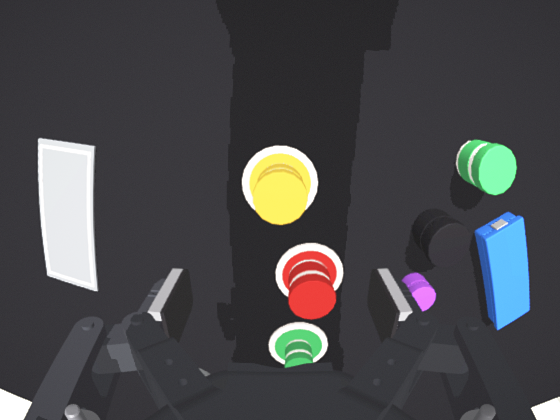

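Yellow is centred (cap at about (280,197)). Now the box.

Emit:
send_rows(series="0 -0.04 0 20 -2 -7 1; 0 -0.08 0 45 -2 -16 1; 0 -0.13 0 73 -2 -27 1; 0 -0.18 0 102 -2 -38 1; 0 -0.23 0 131 -2 -49 1; 0 -0.28 0 160 -2 -60 1; 0 -0.33 0 190 -2 -71 1; 0 -0.38 0 220 -2 -82 1; 0 -0.43 0 250 -2 -93 1; 0 -0.466 0 278 -2 -104 1; 0 -0.466 0 294 -2 -110 1; 0 -0.466 0 294 -2 -110 1; 0 -0.466 0 294 -2 -110 1; 0 -0.466 0 294 -2 -110 1")

```text
clock: 25.08
position: [0.5476, 0.2785, 0.1879]
tool_rot: [-1.568, 0.0, 2.065]
force: [0.4, -0.9, -0.3]
grip_width: 0.0853
```

Run:
```python
from h import *
rel([(.548,.280,.02,2.066)])
c=cams.get_calibration('wrist');im=cams.grab_frame('wrist')[:,:,::-1];cv2.imwrite('pics/w16.png',im)
cv2.imwrite('pics/w16c.png',cv2.resize(im[90:290,180:380],None,fx=3,fy=3))
print(w2p(c,(.548,.28,.032),True))
for q in [(168,38),(45,107),(225,427),(352,352)]:
  T=cams.get_calibration('top');p=p2w(T,(q[0]+.5)/5-.5+110,(q[1]+.5)/5-.5+195,.032);print(((w2p(c,p,True)-[180,90]+.5)*3-.5).round(1))
```

```text
at [0.5476 0.2785 0.1879] [-1.5685e+00  4.0000e-04  2.0655e+00] grip 0.0853 clk 25.0833 F [ 0.4 -0.9 -0.3]
(0.548, 0.28, 0.02, 2.066) -> [-0.002 -0.001 -0.   ] [  1.1 167.9  -1.5]
[281.09883967 194.30237795]
[215.9 541.5]
[391.4 545. ]
[407.2  52.6]
[200.3  48.8]
```

View pics/w16c.png

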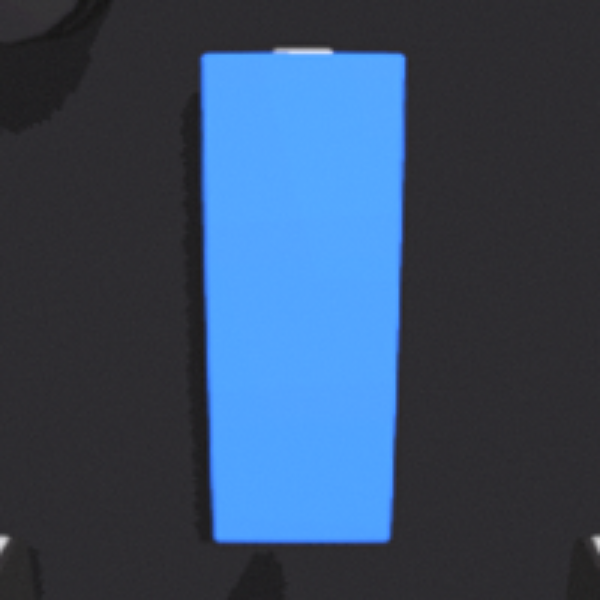

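Box corners match the prediction within about 1 mm. Descending to grip it.

Emit:
send_rows(series="0 0 0 1 30 -1 1; 0 0 0 1 60 -1 1; 0 0 0 1 90 -1 1; 0 0 0 1 115 -1 1; 0 0 0 1 136 -1 1; 0 0 0 1 152 -1 1; 0 0 0 1 160 -1 1; 0 0 0 1 165 -1 1; 0 0 0 1 167 -1 1; 0 0 0 1 167 -1 1; 0 0 0 1 167 -1 0.8; 0 0 0 1 167 -1 0.7; 0 0 0 1 167 -1 0.6; 0 0 0 1 167 -1 0.5; 0 0 0 1 167 -1 0.4; 0 0 0 1 167 -1 0.4; 0 0 0 1 167 -1 0.4; 0 0 0 1 167 -1 0.4", force=50)

```text
clock: 26.63
position: [0.5489, 0.281, 0.0235]
tool_rot: [-1.572, 0.0, 2.066]
force: [-2.2, -1.8, 9.8]
grip_width: 0.0585
```

Run:
```python
from h import *
rel([])
import json
T=cams.get_calibration('top')
im=cv2.imread('pics/t15.png');cv2.imwrite('pics/t15c.png',cv2.resize(im[195:310,375:445],None,fx=5,fy=5,interpolation=cv2.INTER_CUBIC))
```

```text
at [0.5489 0.281  0.0235] [-1.5721e+00  1.0000e-04  2.0657e+00] grip 0.0585 clk 26.6333 F [-2.2 -1.8  9.8]
```

View pics/t15c.png

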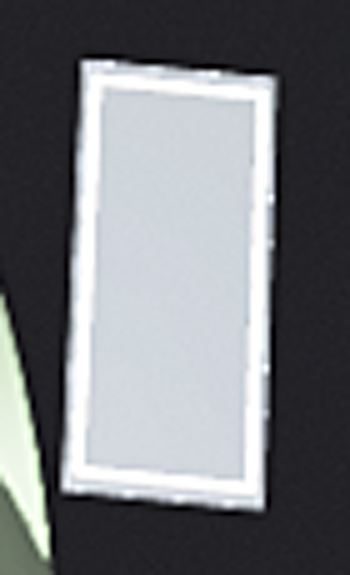

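Emit:
send_rows(series="0 0 0 0 -4 0 0.4; 0 0 0 0 -12 0 0.4; 0 0 0 0 -25 0 0.4; 0 0 0 0 -42 0 0.4; 0 0 0 0 -60 0 0.4; 0 0 0 0 -78 0 0.4; 0 0 0 0 -95 0 0.4; 0 0 0 0 -108 0 0.4; 0 0 0 0 -115 0 0.4; 0 0 0 0 -115 0 0.4; 0 0 0 0 -115 0 0.4")

```text
clock: 27.55
position: [0.5484, 0.2807, 0.1373]
tool_rot: [-1.571, 0.0, 2.066]
force: [-0.8, -0.4, -3.9]
grip_width: 0.0588
```

Run:
```python
from h import *
np.set_printoptions(precision=4,suppress=True)
T=cams.get_calibration('top')
q=np.array([p2w(T,(x+.5)/5-.5+375,(y+.5)/5-.5+195,.004)[:2] for x,y in [(82,58),(277,74),(265,511),(62,491)]])
print(q,q.mean(0),np.arctan2(*(q[0]-q[3])[::-1]),np.arctan2(*(q[1]-q[2])[::-1]),np.linalg.norm(q-np.roll(q,1,0),axis=1))
m=q.mean(0)
rel([(m[0],m[1],.14,1.397),(m[0],m[1],.14,-1.745)])
cv2.imwrite('pics/s17.png',cams.grab_frame('scene')[:,:,::-1])
cv2.imwrite('pics/w17.png',cams.grab_frame('wrist')[:,:,::-1])
```

```text
[[ 0.5931 -0.2502]
 [ 0.58   -0.3358]
 [ 0.3909 -0.3048]
 [ 0.405  -0.2193]] [ 0.4923 -0.2775] -0.16268158995301402 -0.16247679531392234 [0.1906 0.0866 0.1917 0.0866]
at [0.5484 0.2807 0.1373] [-1.5709  0.      2.0659] grip 0.0588 clk 27.55 F [-0.8 -0.4 -3.9]
(np.float64(0.492273858829244), np.float64(-0.2775329692808503), 0.14, 1.397) -> [ 0.     0.669 -0.   ] [-464.6   -2.7  314.6]
(np.float64(0.492273858829244), np.float64(-0.2775329692808503), 0.14, -1.745) -> [-0.    -2.472 -0.   ] [-464.6   -2.7  314.6]
```

View pics/s17.png

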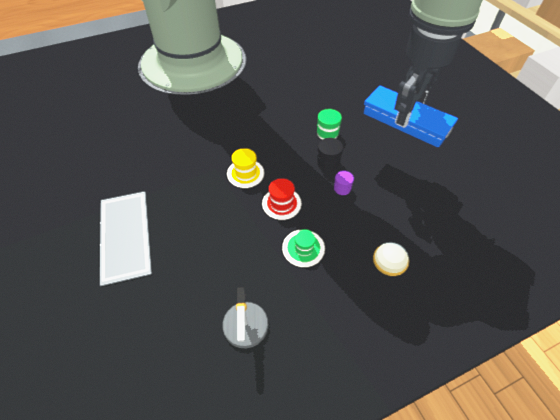

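View pics/w17.png

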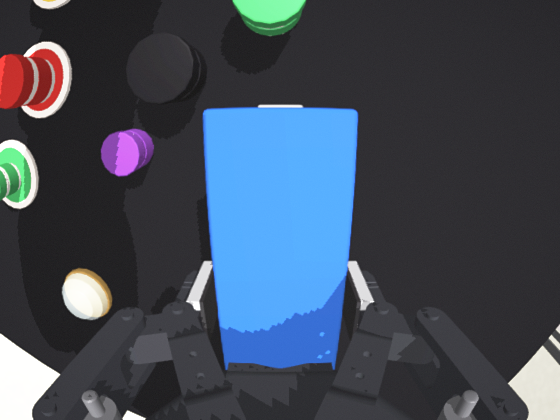

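Emit:
send_rows(series="0 0.02 0 -6 -1 4 0.4; 0 0.04 0 -18 -3 12 0.4; 0 0.07 0 -36 -3 24 0.4; 0 0.1 0 -56 -3 38 0.4; 0 0.13 0 -78 -3 53 0.4; 0 0.16 0 -100 -3 68 0.4; 0 0.19 0 -122 -3 83 0.4; 0 0.22 0 -144 -3 98 0.4; 0 0.25 0 -166 -3 112 0.4; 0 0.28 0 -188 -3 127 0.4; 0 0.31 0 -210 -3 142 0.4; 0 0.34 0 -232 -3 157 0.4; 0 0.37 0 -254 -3 172 0.4; 0 0.4 0 -276 -3 187 0.4; 0 0.43 0 -298 -3 202 0.4; 0 0.46 0 -320 -3 217 0.4; 0 0.49 0 -340 -3 231 0.4; 0 0.52 0 -355 -3 241 0.4; 0 0.54 0 -365 -3 248 0.4; 0 0.55 0 -370 -3 251 0.4")

```text
clock: 29.32
position: [0.5023, -0.1663, 0.1403]
tool_rot: [-1.57, 0.001, 1.511]
force: [-0.0, 0.1, -3.4]
grip_width: 0.059
```

Run:
```python
from h import *
rel([(.4925,-.278,.14,1.408),(.4925,-.278,.08,1.408)])
```

```text
at [ 0.5023 -0.1663  0.1403] [-1.5704e+00  6.0000e-04  1.5115e+00] grip 0.059 clk 29.3167 F [-0.   0.1 -3.4]
(0.4925, -0.278, 0.14, 1.408) -> [-0.     0.103 -0.001] [-112.1    0.3    3.2]
(0.4925, -0.278, 0.08, 1.408) -> [-0.     0.103 -0.001] [-112.    60.3    3.1]
```

Emit:
send_rows(series="0 0.02 0 -10 0 0 0.4; 0 0.04 0 -28 0 1 0.4; 0 0.06 0 -48 0 1 0.4; 0 0.08 0 -68 0 2 0.4; 0 0.1 0 -88 0 3 0.4; 0 0.103 0 -102 0 3 0.4; 0 0.103 0 -110 0 3 0.4; 0 0.103 0 -112 0 3 0.4; 0 0.103 0 -112 10 3 0.4; 0 0.103 0 -112 28 3 0.4; 0 0.103 0 -112 46 3 0.4; 0 0.103 0 -112 56 3 0.4; 0 0.103 0 -112 60 3 0.4; 0 0.103 0 -112 60 3 0.4; 0 0.103 0 -112 60 3 0.4")

```text
clock: 30.57
position: [0.4945, -0.2754, 0.0806]
tool_rot: [-1.571, -0.0, 1.413]
force: [0.5, -0.4, -3.0]
grip_width: 0.0585
```

Run:
```python
from h import *
rel([(.4925,-.278,.0275,1.408)])
c=cams.get_calibration('wrist')
im=cams.grab_frame('wrist')[:,:,::-1].copy()
ca,sa=np.cos(-.1626),np.sin(-.1626)
pts=[w2p(c,(.4925+a*ca-b*sa,-.278+a*sa+b*ca,.004),True) for a,b in [(.095,.043),(.095,-.043),(-.095,-.043),(-.095,.043)]]
print(np.array(pts).round(1))
cv2.imwrite('pics/w18.png',im)
cv2.imwrite('pics/s18.png',cv2.resize(cams.grab_frame('scene')[130:330,60:300,::-1],None,fx=3,fy=3))
```

```text
at [ 0.4945 -0.2754  0.0806] [-1.571  -0.      1.4134] grip 0.0585 clk 30.5667 F [ 0.5 -0.4 -3. ]
(0.4925, -0.278, 0.0275, 1.408) -> [0.    0.005 0.   ] [-2.9 53.1  1.6]
[[327.9 329.1]
 [223.8 328.4]
 [208.7  81.3]
 [344.1  81.7]]
```

View pics/w18.png

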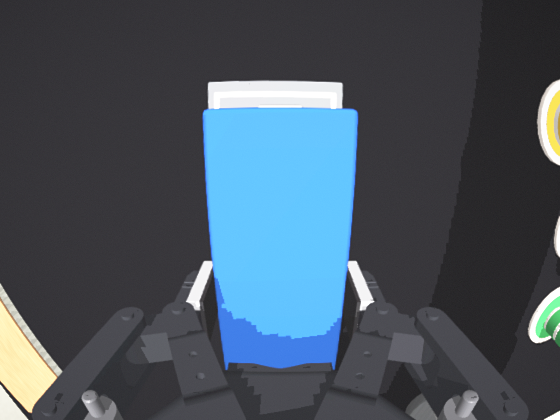

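View pics/s18.png

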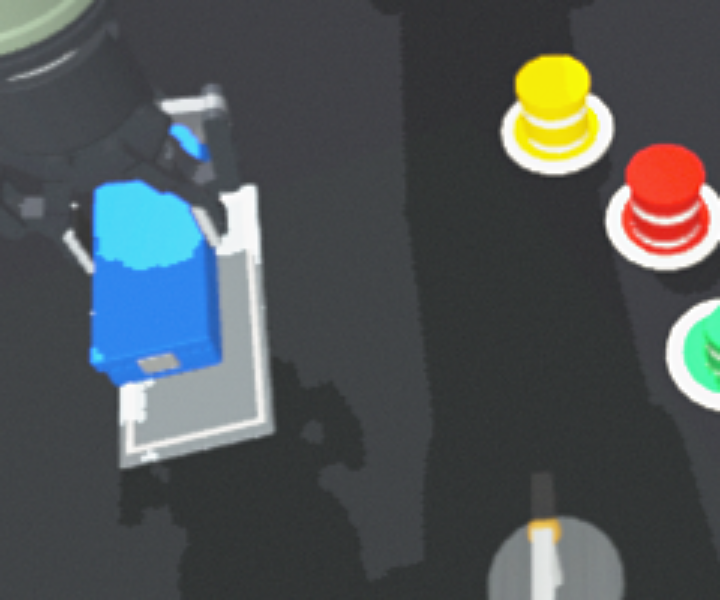

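Mat corners at (209,82) and (342,82) agree with the prediction. Lowering.

Emit:
send_rows(series="0 0.005 0 -3 10 2 0.4; 0 0.005 0 -3 22 2 0.4; 0 0.005 0 -3 34 2 0.4; 0 0.005 0 -3 43 2 0.4; 0 0.005 0 -3 48 2 0.4; 0 0.005 0 -3 51 2 0.4; 0 0.005 0 -3 52 2 0.4; 0 0.005 0 -3 52 2 0.4; 0 0.005 0 -3 52 2 0.4")

```text
clock: 31.42
position: [0.492, -0.2784, 0.0286]
tool_rot: [-1.571, 0.0, 1.408]
force: [-0.7, -0.5, -2.8]
grip_width: 0.0586
```

Emit:
send_rows(series="0 0 0 0 1 0 0.4; 0 0 0 0 2 0 0.4; 0 0 0 0 2 0 0.4; 0 0 0 0 2 0 0.4")

```text
clock: 31.75
position: [0.4922, -0.2785, 0.0275]
tool_rot: [-1.572, 0.0, 1.408]
force: [-5.8, 2.5, 17.8]
grip_width: 0.0589
```

Emit:
send_rows(series="0 0 0 0 -1 0 0.4; 0 0 0 0 -1 0 0.7; 0 0 0 0 -1 0 1; 0 0 0 0 -1 0 1; 0 0 0 0 -1 0 1; 0 0 0 0 -1 0 1; 0 0 0 0 -15 0 1; 0 0 0 0 -40 0 1; 0 0 0 0 -75 0 1; 0 0 0 0 -110 0 1; 0 0 0 0 -145 0 1; 0 0 0 0 -180 0 1; 0 0 0 0 -190 0 1; 0 0 0 0 -190 0 1; 0 0 0 0 -190 0 1")

```text
clock: 33.0
position: [0.4918, -0.2783, 0.2163]
tool_rot: [-1.571, 0.0, 1.408]
force: [-0.9, 0.0, -1.6]
grip_width: 0.085
```

Run:
```python
from h import *
rel([])
c=cams.get_calibration('wrist')
cv2.imwrite('pics/w19.png',cams.grab_frame('wrist')[:,:,::-1])
cv2.imwrite('pics/s19.png',cams.grab_frame('scene')[:,:,::-1])
```

```text
at [ 0.4918 -0.2783  0.2163] [-1.5715e+00  2.0000e-04  1.4080e+00] grip 0.085 clk 33.0 F [-0.9  0.  -1.6]
```

View pics/w19.png

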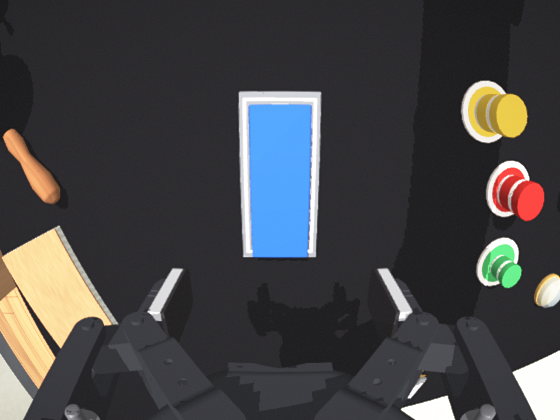

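View pics/s19.png

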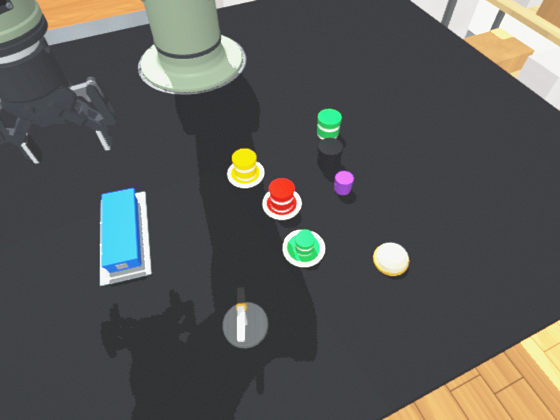

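Run:
```python
from h import *
c=cams.get_calibration('wrist')
b=np.array([p2w(c,*q,.036,True)[:2] for q in[(249,103.5),(312,103.5),(309,258),(251,258)]])
m=np.array([p2w(c,*q,.004,True)[:2] for q in[(239,92),(321,93)]])
print(b.round(4),b.mean(0),np.arctan2(*(b[3]-b[0])[::-1]));print(m)
T=cams.get_calibration('top');im=cams.grab_frame('top')[:,:,::-1];cv2.imwrite('pics/t20.png',cv2.resize(im[150:310,240:440],None,fx=4,fy=4,interpolation=cv2.INTER_CUBIC))
for p in[(.658,.0125,.041),(.551,.018,.053),(.446,-.0175,.053)]: print((w2p(T,p)-[240,150])*4)
```

```text
[[ 0.4062 -0.2935]
 [ 0.4157 -0.2349]
 [ 0.5745 -0.2598]
 [ 0.5644 -0.3214]] [ 0.49020264 -0.27738381] -0.17456935222597866
[[ 0.39180201 -0.30457372]
 [ 0.40660678 -0.22071085]]
[124.0628412  125.10238072]
[125.75449858 316.77834021]
[208.09614754 514.85409041]
```

View pics/t20.png

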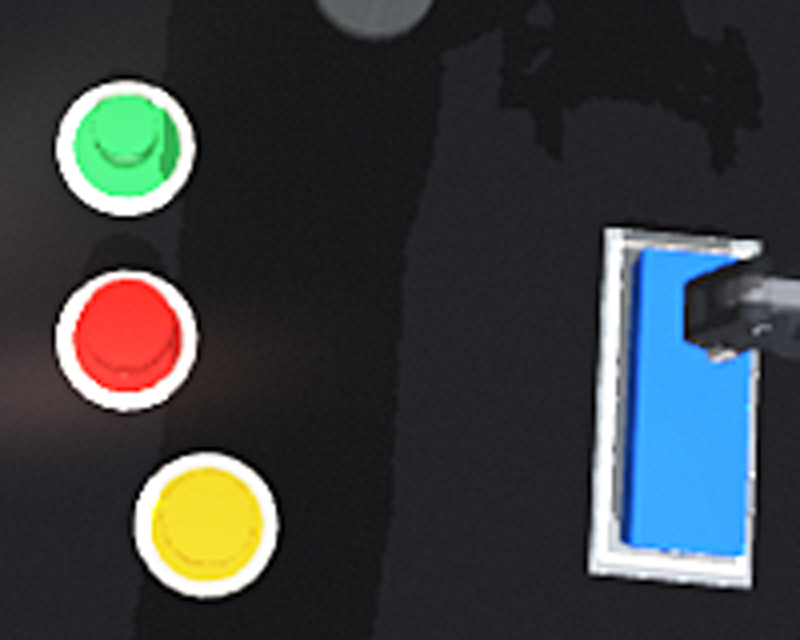

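```bash
python3 -c "
from h import *
print(bot.job_done())
s=monitor.observe();print(s['clock'],s['force'])"
```

```text
the job is handed in; nothing more can be done
None
the job is handed in; nothing more can be done
```

I moved the green pot onto its coaster first, then red, then yellow, and put the emptied palette box on the grey mat last. The job went in at about 33 s on the robot's clock, and handing in gives no verdict.

- **Pots:** the last top and wrist pictures show all three upright on the coaster of their own colour. Their caps were within a few mm of where a centred pot should appear.
- **Box:** the wrist view puts its centre at about (0.490, -0.277), and I had measured the mat centre at (0.492, -0.278). Its long side is about 0.01 rad off the mat's.
- **Bystanders:** the magnifier and clip stand look unmoved in the last pictures; I did not measure them. I also left the black, purple and larger green pots alone.
- **Gripper and forces:** the gripper was open and about 0.2 m clear of everything. The highest wrist force in the readings after each move was about 31 N, when setting the yellow pot down.

No check failed. The camera estimates of the coasters and pots differed by up to about 4 mm. My first rough scene-camera estimate of the mat centre was about 14 mm off, so I used the mat's corners instead.

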